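# Index the truck baseplate to the red mark and lock the jig

## Robot

A 7-joint arm with a two-finger parallel gripper is mounted at the origin on the work surface. World frame = base frame: x ahead of the robot, y to its left, z up, the work surface at z = 0. Lengths are in m, angles in rad, forces in N, time in s.
With the tool pointing down it reaches from about 0.4 to 0.75 m from the base axis. Payload 19.5 kg.
Tool frame: the origin (TCP) lies at the centre of the arm's flange, where the gripper is bolted on; the fingertips stand 173 mm ahead of it and the grasp point (between the pads) lies 155 mm ahead of it (env.pinch_z is the distance from the TCP to the grasp point, in m); z points along the fingers, y is the line along which they close (so a half turn about z gives the same grasp; the last joint's range is limited). The gripper opens to 85 mm and grips with 20 to 120 N. Pads are 22 mm wide; open, the fingers measure 114 mm over their backs; the gripper's body (76 mm by 85 mm) begins 54 mm behind the grasp point. The pads swing forward as they close: fully open they stand 13 mm farther back than shut.
Start: joints at [-1.15, 0.707, -0.028, 1.485, 0.022, 0.951, -0.075], TCP at [0.257, 0.515, 0.405] pointing down, gripper open.
Joint ranges: [-2.71, 2.71], [-0.32, 2.16], [-1.57, 1.52], [0, 2.45], [-1.46, 4.6], [0, 2.02], [-2.83, 2.83]. Speed limits (rad/s): [1.89, 1.89, 2.57, 2.57, 3.01, 3.01, 3.01].

## Interface

Orientations are given as a unit quaternion [x, y, z, w].
In Python, from workcell import get_state, camera, get_calibration, env, cut_out, spot_point gives the robot as it stands. The module is installed in compiled form; this text tells all that it offers.
- The arm moves only by the shell command python3 -m inch 'ROWS'. ROWS is JSON, a list of rows, each a list of 7 numbers: the shift along the world's x, y, z in m, then the turn, a rotation vector about the world's x, y, z in degrees, then the finger opening in m, from 0 to 0.0854. In form: [[x, y, z, ax, ay, az, grip], ...]. A call has 1 to 20 rows; each row is the pose to reach, as a shift and turn from the pose commanded when the call began; what a row does not reach only later rows make up. A row lasts 1/8 s, in which the tool goes at most 62.5 mm and 10.7 degrees, less where a joint would pass 70% of its speed; a pose out of reach is approached as far as the arm can. A call with a gripper value outside its range is refused whole. The fingers move at their own pace and stop on an object; the grip force is fixed at half the most. Time passes only in rows, so rows that repeat a pose let the fingers close. It gives the time, the measured TCP pose, the force, the opening and the grip force at its end, in the units of the state.
- get_state(): the state, without advancing time (a new reading comes with each control period).
- camera(name): name is "scene" or "top"; returns (picture, depth): 400x640x3 uint8, red, green, blue; 400x640 float32, m along the optical axis (not along the pixel's ray), 0 where there is no reading.
- get_calibration(name): a dict with "camera_matrix" (3x3 intrinsics, pixels), "R" (3x3) and "t" (3): a world point X has camera coordinates R X + t. Camera axes: x right, y down, z forward; pixel columns grow to the right and rows downward; lengths in m; the calibration is good to about 2 mm. A picture is of the moment at which its call begins. get_calibration takes no time and is no camera call.
- env.job_done(): hands the job in; it is judged then, once.
Trained networks look in the newest picture that a camera, given by its name, has taken for a name from the list of things; names that differ only in an ending like _2 or _b are one class to them, and where a whole thing is asked for, a point or a joint stands for the part that bears it (a point fixed in the world has none). Each returns a list of dicts, best first, with "p" (0 to 1); they miss things now and then, are a little off and sometimes report something else, mostly with a low value. They report only what shows in the picture. A call takes as long as a camera call.
- cut_out(camera, name): "pixels" (400x640 bool, what is visible of it).
- spot_point(camera, name): "at" ([x, y, z] in m, in the coordinates of the camera as it stood for that picture, good to about 4 mm: a listed point, or the origin of a listed thing).
The state is a dict: "time_s": time; "joint_pos": joint angles; "joint_velocities": joint speeds; "joint_torque": joint torques, N m; "position": TCP position; "eef_rot": TCP orientation; "wrist_force": force on the tool from outside, world axes, zero at the start; "moment": the same for the moment, N m; "grip_width": opening from 0.0 (shut) to 1.0 (fully open); "grip_force": force on a finger pad.
Only numpy, scipy, OpenCV 4.12 (cv2) and the standard library are available. Lean on these libraries where they do the work, as an engineer would, in place of code of your own. Each camera call takes 0.05 s, during which the arm holds its last target. There are 200 camera calls.

## Task

With a fingertip, gently push the blue index arm of the drilling jig round until its pointer stands over the middle of the red mark, and then push the yellow lock lever clockwise all the way to its stop. Only push: do not grip or force anything, and leave the wheels, the tools and everything else on the counter as they are. Finish clear of the jig, with the pointer still on the red mark and the lever locked.

Things in the scene. Friction and masses are not known exactly. Their poses are not given: they have to be found in the camera images.
- jig: drilling jig, fixed: a dark steel disc 280 mm across, 10 mm thick; origin on the index arm's axis at counter height. Its -x axis (middle of the arm's travel) looks roughly towards the robot, the lock lever is on its +x side. On top, a grey turntable 100 mm across carries an 82 x 54 mm aluminium truck baseplate (top 60 mm above the counter) and turns with the arm
- index_arm (a joint): angle of the blue index arm, rad, about the jig's vertical axis, positive counter-clockwise from above; 0 = pointing along the jig's -x axis, +1.57 = along its -y axis; range -1.95 to 1.95, starts within -0.6 to 0.6. Friction only: about 2.5 N at bar_push turns it, and it stays where left
- pointer_tip (a point): end of the index arm's 5 mm wide orange pointer, on its centre line, 122 mm from the jig's axis and 24 mm above the counter
- bar_push (a point): a good place to push, on either long side: centre line of the arm's bar, 92 mm from the jig's axis, 36 mm above the counter. The bar is 16 mm wide, stands 24 to 48 mm above the counter and reaches from 50 to 110 mm from the axis
- red_mark: the red mark, a flat red disc 18 mm across lying on the jig's dark disc, about 122 mm from the axis, on the jig's +y or -y side; origin at the centre of its underside, 10 mm above the counter. It is fixed
- white_mark: a like white mark across the disc from it, not the one wanted; origin as for the red one. It is fixed
- lock_lever (a joint): angle of the yellow lock lever, rad, about a vertical pivot; grows clockwise seen from above. 0 = open, the lever then pointing 25 degrees (0.436 rad) counter-clockwise of the jig's +x axis; 1.57 = at its stop, locked. It starts within 0 to 0.3. Friction only: about 3 N at lever_push turns it, and it stays where left
- lever_push (a point): a good place to push: centre line of the lock lever's yellow grip, 54 mm from its pivot, 36 mm above the counter. The grip is a round bar 18 mm thick from 23 to 85 mm from the pivot
- lever_pivot (a point): the lock lever's axis, at the lever's height, on the jig's +x axis 78 mm from the jig's centre
- wheel_a: bystander, loose, not to be disturbed: green skateboard wheel 54 mm across and 32 mm high lying on its side in a row of three; origin at the centre of its underside
- wheel_b: bystander, loose, not to be disturbed: green skateboard wheel 54 mm across and 32 mm high lying on its side in a row of three; origin at the centre of its underside
- wheel_c: bystander, loose, not to be disturbed: green skateboard wheel 54 mm across and 32 mm high lying on its side in a row of three; origin at the centre of its underside
- wrench: bystander, loose, not to be disturbed: steel socket wrench 210 mm long, up to 40 mm high at the socket; origin at the middle of its length, at counter height
- spare_baseplate: bystander, loose, not to be disturbed: spare aluminium truck baseplate 82 x 54 mm, 26 mm high; origin at the centre of its underside
- cup: bystander, loose, not to be disturbed: steel cup 68 mm across, 80 mm high; origin at the centre of its underside
- screwdriver: bystander, loose, not to be disturbed: screwdriver with an orange handle, about 200 mm long; origin near the middle of its length, at counter height

How it is judged:
On the way, in this order (a step that is already met when the one before it is completed fails the run):
1. the pointer stands on the red mark (horizontal distance between pointer_tip and red_mark below 0.008 m), for 0.2 s.
2. then the lock lever is pushed to its stop (horizontal distance between pointer_tip and red_mark below 0.008 m and value of joint lock_lever above 1.37 rad), for 0.2 s.
At the end, for the whole second after the job is handed in: The pointer's tip is within 8 mm, seen from above, of the red mark's centre, the lock lever is within 0.2 rad of its stop (joint above 1.37), both at rest, and every loose thing is within 15 mm of its starting place (all of step 2 and distance of each of wheel_a, wheel_b, wheel_c, wrench, spare_baseplate, cup, screwdriver from where it was at the start of the episode below 0.015 m and velocity of joint index_arm between -0.03 and 0.03 rad/s and velocity of joint lock_lever between -0.03 and 0.03 rad/s); the robot touches nothing.
It fails at once if the jig is gripped or forced: the fingers press on it with more than 30 N (contact force between the fingers and jig above 30 N).
It fails at once if a loose thing is moved more than 15 mm or lifted (distance of any of wheel_a, wheel_b, wheel_c, wrench, spare_baseplate, cup, screwdriver from where it was at the start of the episode above 0.015 m).
It also fails if it takes over 64 s, if anything falls off the work surface, if the arm or the gripper's body presses on something with over 40 N, if the wrist force passes 120 N, or if a joint passes its speed limit or range.

## Working session

There is one attempt and no reset: what is moved stays moved. The work goes in short steps, Python scripts to look and compute and a shell command to move; the robot and the scene stay as the last step left them, time stands still between calls to the robot, and variables do not carry over. Pictures are saved under pics/ and viewed, at most 10 in all, crops included, and the job is handed in when it is done.

```bash
mkdir -p pics; cat > h.py <<'E'
import numpy as np, cv2
from workcell import get_state, camera, get_calibration, env, cut_out, spot_point
def w(cam,p):
    c=get_calibration(cam); return np.array(c["R"]).T@(np.array(p)-np.array(c["t"]))
def px(cam,X):
    c=get_calibration(cam); q=np.array(c["camera_matrix"])@(np.array(c["R"])@np.array(X)+np.array(c["t"])); return q[:2]/q[2]
def spots(cam,names):
    for n in names:
        r=spot_point(cam,n); print(cam,n,[(np.round(w(cam,d["at"]),4).tolist(),round(d["p"],2)) for d in r[:3]])
E
python3 - <<'E'
from h import *
for c in ("top","scene"):
    im,d=camera(c); cv2.imwrite(f"pics/{c}0.png",im[:,:,::-1])
    spots(c,["jig","pointer_tip","bar_push","red_mark","white_mark","lever_push","lever_pivot","wheel_a","wrench","spare_baseplate","cup","screwdriver"])
s=get_state(); print(s["time_s"],s["position"],s["eef_rot"],s["grip_width"],env.pinch_z)
E
```

```text
top jig [([0.4072, -0.0046, 0.0276], 0.75), ([0.5152, -0.0669, 0.0], 0.59)]
top pointer_tip [([0.4071, -0.0065, 0.0267], 0.79)]
top bar_push [([0.4315, -0.0236, 0.0399], 0.6)]
top red_mark [([0.5051, 0.0542, 0.0117], 0.41)]
top white_mark [([0.4901, -0.1876, 0.0095], 0.5)]
top lever_push [([0.6473, -0.0453, 0.0395], 0.58)]
top lever_pivot [([0.5946, -0.0662, 0.0405], 0.83), ([0.4062, -0.0046, 0.0257], 0.66)]
top wheel_a [([0.4547, 0.3654, 0.0022], 0.89), ([0.5832, 0.357, -0.0018], 0.85), ([0.5222, 0.3656, -0.0001], 0.71)]
top wrench [([0.5048, -0.3723, -0.0021], 0.61), ([0.7166, -0.2883, 0.002], 0.28)]
top spare_baseplate [([0.2958, -0.2946, 0.0041], 0.69)]
top cup [([0.7158, -0.288, 0.0013], 0.67)]
top screwdriver [([0.3108, 0.2821, 0.0017], 0.94)]
scene jig [([0.5162, -0.0635, 0.0008], 0.86)]
scene pointer_tip [([0.4085, -0.0045, 0.0211], 0.64), ([0.4337, -0.0226, 0.0391], 0.36)]
scene bar_push [([0.4365, -0.0211, 0.0401], 0.8)]
scene red_mark [([0.5052, 0.0589, 0.0131], 0.59), ([0.4081, -0.0022, 0.0223], 0.22)]
scene white_mark []
scene lever_push [([0.6421, -0.0457, 0.0328], 0.56)]
scene lever_pivot [([0.5906, -0.0675, 0.0347], 0.56)]
scene wheel_a [([0.522, 0.3635, 0.0022], 0.53)]
scene wrench [([0.5022, -0.3701, -0.0], 0.61), ([0.6437, -0.0429, 0.0372], 0.56)]
scene spare_baseplate []
scene cup [([0.7137, -0.29, -0.0008], 0.8), ([0.4063, -0.0042, 0.0256], 0.75)]
scene screwdriver [([0.505, -0.3704, -0.0022], 0.56), ([0.3125, 0.2836, -0.004], 0.49), ([0.6435, -0.0443, 0.0376], 0.48)]
1.3 [0.25670122 0.5144942  0.40466427] [ 2.29359613e-01  9.73341751e-01 -6.22364730e-05 -1.44835962e-05] 0.9987090616574299 0.1547
```

View pics/top0.png

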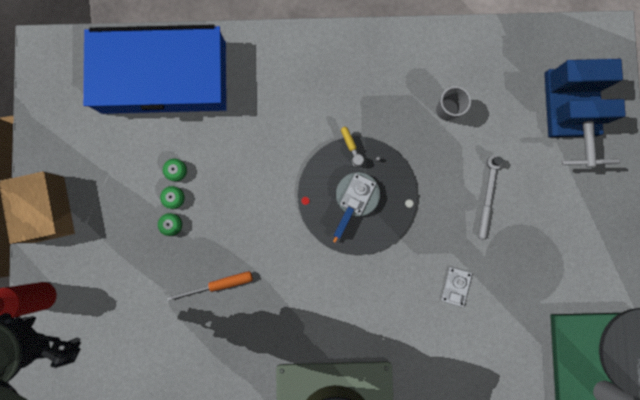

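View pics/scene0.png

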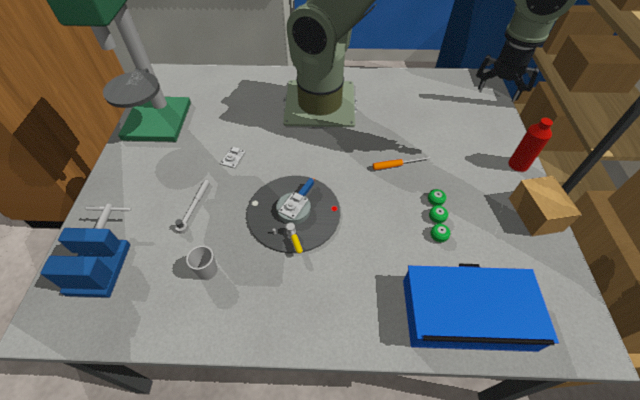

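```bash
python3 - <<'E'
from h import *
from scipy.spatial.transform import Rotation as Ro
im,d=camera("top"); c=get_calibration("top"); K=np.array(c["camera_matrix"]);R=np.array(c["R"]);t=np.array(c["t"])
def back(u,v,z):
    r=R.T@np.linalg.inv(K)@np.array([u,v,1.]); o=-R.T@t; return o+r*(z-o[2])/r[2]
hsv=cv2.cvtColor(im,cv2.COLOR_RGB2HSV)
v,u=np.mgrid[:400,:640]
cam=np.stack([(u-K[0,2])/K[0,0]*d,(v-K[1,2])/K[1,1]*d,d],-1); W=(cam-t)@R
near=(np.hypot(W[...,0]-.515,W[...,1]+.066)<.16)&(d>0)
H,S,V=[hsv[...,i].astype(int) for i in range(3)]
for n,m in dict(red=(S>150)&((H<5)|(H>174))&(V>80),white=(S<40)&(V>190)&(W[...,2]<.016),blue=(H>95)&(H<130)&(S>120)&(V>60),yellow=(H>20)&(H<35)&(S>130)&(V>80),orange=(H>=6)&(H<18)&(S>150)&(V>80)).items():
    m=(m&near).astype('u1'); k,l,st,ce=cv2.connectedComponentsWithStats(m)
    for i in range(1,k):
        if st[i,4]>12: print(n,st[i].tolist(),ce[i].round(1),np.median(W[l==i],0).round(4),back(*ce[i],.012).round(4))
print(Ro.from_quat(get_state()["eef_rot"]).as_matrix().round(3))
E
```

```text
red [302, 197, 7, 7, 40] [305.  200.2] [0.506 0.055 0.013] [0.5056 0.055  0.012 ]
blue [334, 207, 19, 31, 226] [343.5 222.4] [ 0.4507 -0.0312  0.049 ] [ 0.4518 -0.033   0.012 ]
yellow [341, 127, 15, 24, 168] [348.1 138.7] [ 0.6417 -0.0476  0.0448] [ 0.6482 -0.0496  0.012 ]
[[-0.895  0.447 -0.   ]
 [ 0.447  0.895 -0.   ]
 [-0.    -0.    -1.   ]]
```

The top view shows the jig disc centred near pixel (358,196). The red mark is at (305,200), on the left (+y) side, and the white mark at (409,203). The blue bar points down-left to an orange tip at (335,240), and the yellow lever points up to (348,130). The scene view agrees with this. I'll refine the disc centre and work out the geometry next.

```bash
cat >> h.py <<'E'
def look():
    """disc centre C, arm azimuth, red azimuth, lever azimuth (deg), from the top camera"""
    im,d=camera("top"); c=get_calibration("top"); K=np.array(c["camera_matrix"]);R=np.array(c["R"]);t=np.array(c["t"])
    o=-R.T@t
    def back(p,z):
        p=np.atleast_2d(p); r=np.c_[p,np.ones(len(p))]@np.linalg.inv(K).T@R; return (o+r*((z-o[2])/r[:,2])[:,None])[:,:2]
    hsv=cv2.cvtColor(im,cv2.COLOR_RGB2HSV); H,S,V=[hsv[...,i].astype(int) for i in range(3)]
    box=np.zeros((400,640),bool); box[115:265,285:430]=1
    f=lambda m:np.argwhere(m&box)[:,::-1].astype(float)
    return im,back,f,H,S,V
def azim(P): # main axis of a point set
    m=P.mean(0); e=np.linalg.svd(P-m,full_matrices=False)[2][0]; return m,e
E
python3 - <<'E'
from h import *
im,back,f,H,S,V=look()
m=cut_out("top","jig"); print([(x["p"],x["pixels"].sum()) for x in m])
cs=max(cv2.findContours(m[0]["pixels"].astype('u1'),0,1)[0],key=cv2.contourArea)[:,0].astype(float)
P=back(cs,.01)
from scipy.optimize import least_squares
r=least_squares(lambda p:np.hypot(*(P-p[:2]).T)-p[2],[.515,-.065,.14],loss="soft_l1",f_scale=.002); print("circle",r.x.round(4))
C=r.x[:2]
red=back(f((S>150)&((H<5)|(H>174))&(V>80)),.012).mean(0)
az=lambda v:np.degrees(np.arctan2(v[1],v[0]))
b,e=azim(back(f((H>95)&(H<130)&(S>120)&(V>60)),.048)); y,ey=azim(back(f((H>20)&(H<35)&(S>130)&(V>80)),.043))
print("red",red,np.hypot(*(red-C)),az(red-C)); print("blue",b,az(b-C),az(e)); print("yellow",y,az(y-[.593,-.066]),az(ey))
for n in ("pointer_tip","bar_push","lever_push","lever_pivot"):
  for k in range(2):
    q=spot_point("top",n); q=q and w("top",q[0]["at"])[:2]; print(n,q,az(q-C),np.hypot(*(q-C)))
E
```

```text
[(0.73, np.int64(11021))]
circle [ 0.5153 -0.0645  0.1379]
red [0.50540457 0.05508893] 0.12003962219113042 94.73650314702202
blue [ 0.45093733 -0.03167187] 152.9534026225457 151.8122366991117
yellow [ 0.64225174 -0.04786892] 20.21021571170696 -157.3119583826224Traceback (most recent call last):
  File "<stdin>", line 15, in <module>
ValueError: operands could not be broadcast together with shapes (0,) (2,)
```

```bash
python3 -m inch '[[0.03,-0.05,0,0,0,-10,0],[0.06,-0.1,0,0,0,-20,0],[0.09,-0.15,0,0,0,-30,0],[0.11,-0.2,0,0,0,-40,0],[0.13,-0.25,0,0,0,-50,0],[0.145,-0.3,0,0,0,-60,0],[0.155,-0.36,0,0,0,-70,0],[0.16,-0.42,0,0,0,-80,0],[0.16,-0.48,0,0,0,-90,0],[0.16,-0.53,0,0,0,-92,0],[0.16,-0.565,-0.04,0,0,-92,0],[0.16,-0.565,-0.08,0,0,-92,0],[0.16,-0.565,-0.08,0,0,-92,0],[0.16,-0.565,-0.08,0,0,-92,0]]'
```

```text
time_s: 3.25
position: [0.4169, -0.0502, 0.3258]
eef_rot: [0.859, 0.511, 0.0, 0.0]
wrist_force: [0.7, -0.0, -0.8]
grip_width: -0.003
grip_force: 0.0
```

```bash
python3 -m inch '[[0,0,-0.04,0,0,0,0],[0,0,-0.08,0,0,0,0],[0,0,-0.11,0,0,0,0],[0,0,-0.123,0,0,0,0],[0,0,-0.123,0,0,0,0],[0,0,-0.123,0,0,0,0]]'; python3 - <<'E'
from h import *
im,d=camera("scene"); c=im[130:270,210:400]; cv2.imwrite("pics/s1.png",cv2.resize(c,None,fx=4,fy=4,interpolation=cv2.INTER_CUBIC)[:,:,::-1])
E
```

```text
time_s: 4.0
position: [0.417, -0.0504, 0.2028]
eef_rot: [0.859, 0.511, 0.001, 0.0]
wrist_force: [0.5, 0.2, 0.2]
grip_width: -0.0
grip_force: 0.0
```

View pics/s1.png

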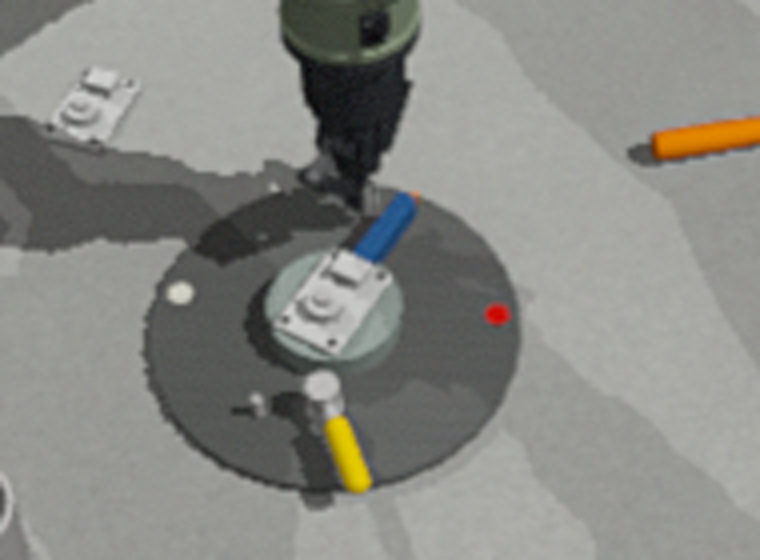

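The closed fingertips stand at bar height, just on the −y side of the blue bar (crop ~(355,200)). The path to red at (497,315) is clear. Next I compute the arc.

```bash
python3 - <<'E'
import numpy as np
C=np.array([.5153,-.0645]); p0=np.array([.417,-.0504])
for th,s in [(152,.024),(152,.020)]+[(t,.019) for t in (149,145,141,137,133,129,125,121,117,113,110,107,104,102,100)]:
    a=np.radians(th); u=np.array([np.cos(a),np.sin(a)]); n=np.array([-u[1],u[0]])
    print((C+.092*u+s*n-p0).round(4).tolist(),th-152)
E
```

```text
[0.0058, 0.0079] 0
[0.0077, 0.0114] 0
[0.0097, 0.017] -3
[0.012, 0.0231] -7
[0.0148, 0.029] -11
[0.0181, 0.0347] -15
[0.0217, 0.0402] -19
[0.0256, 0.0454] -23
[0.03, 0.0504] -27
[0.0346, 0.055] -31
[0.0396, 0.0592] -35
[0.0449, 0.0632] -39
[0.049, 0.0659] -42
[0.0532, 0.0683] -45
[0.0576, 0.0706] -48
[0.0606, 0.0719] -50
[0.0636, 0.0732] -52
```

```bash
python3 -m inch '[[0.003,0.004,0,0,0,0,0],[0.0058,0.0079,0,0,0,0,0],[0.0077,0.0114,0,0,0,0,0],[0.0097,0.017,0,0,0,-3,0],[0.012,0.0231,0,0,0,-7,0],[0.0148,0.029,0,0,0,-11,0],[0.0181,0.0347,0,0,0,-15,0],[0.0181,0.0347,0,0,0,-15,0]]'; cat >> h.py <<'E'
C=np.array([.5153,-.0645])
az=lambda v:np.degrees(np.arctan2(v[1],v[0]))
def report(cams=("top","scene")):
    s=get_state(); print(s["time_s"],s["position"].round(4),"F",s["wrist_force"].round(1))
    for c in cams:
        camera(c)
        for n in ("pointer_tip","bar_push","red_mark"):
            for q in spot_point(c,n)[:2]:
                X=w(c,q["at"]); print(c,n,round(q["p"],2),X.round(4),"az",az(X[:2]-C).round(1),"r",np.hypot(*(X[:2]-C)).round(3))
E
python3 - <<'E'
from h import *
report()
E
```

```text
time_s: 5.05
position: [0.4349, -0.0153, 0.2017]
eef_rot: [0.919, 0.394, 0.0, -0.0]
wrist_force: [0.6, 0.1, -0.0]
grip_width: 0.002
grip_force: 0.0
5.05 [ 0.4349 -0.0153  0.2017] F [ 0.6  0.1 -0. ]
top bar_push 0.3 [ 0.2958 -0.2932  0.0024] az -133.8 r 0.317
scene pointer_tip 0.83 [0.4267 0.0222 0.0219] az 135.6 r 0.124
scene bar_push 0.67 [ 0.4468 -0.      0.0401] az 136.7 r 0.094
scene red_mark 0.58 [0.5006 0.0614 0.0159] az 96.7 r 0.127
```

The arm follows as modelled: 136° with the tool at 137°. I'll continue to 101° and look again there.

```bash
python3 -m inch '[[0.0036,0.0055,0,0,0,-4,0],[0.0075,0.0107,0,0,0,-8,0],[0.0119,0.0157,0,0,0,-12,0],[0.0165,0.0203,0,0,0,-16,0],[0.0215,0.0245,0,0,0,-20,0],[0.0268,0.0285,0,0,0,-24,0],[0.0309,0.0312,0,0,0,-27,0],[0.0351,0.0336,0,0,0,-30,0],[0.0395,0.0359,0,0,0,-33,0],[0.0425,0.0372,0,0,0,-35,0],[0.044,0.0379,0,0,0,-36,0],[0.044,0.0379,0,0,0,-36,0]]'; python3 - <<'E'
from h import *
report()
im,d=camera("scene"); cv2.imwrite("pics/s2.png",cv2.resize(im[130:270,210:400],None,fx=4,fy=4,interpolation=cv2.INTER_CUBIC)[:,:,::-1])
E
```

```text
time_s: 6.95
position: [0.4788, 0.0221, 0.2016]
eef_rot: [0.996, 0.092, 0.0, -0.0]
wrist_force: [-0.4, -0.2, -0.5]
grip_width: -0.004
grip_force: 0.1
6.95 [0.4788 0.0221 0.2016] F [-0.4 -0.2 -0.5]
top bar_push 0.38 [ 0.5082 -0.3731 -0.0006] az -91.3 r 0.309
scene pointer_tip 0.79 [0.4913 0.0556 0.0232] az 101.3 r 0.122
scene bar_push 0.57 [0.4969 0.0277 0.0397] az 101.3 r 0.094
scene red_mark 0.59 [0.502  0.0602 0.0158] az 96.1 r 0.125
```

View pics/s2.png

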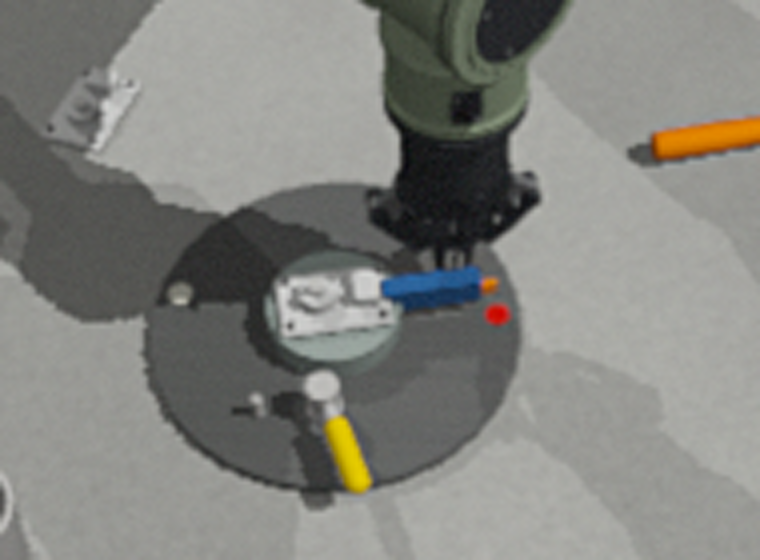

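The bar now points right in the crop, with the orange tip at (490,285) just short of the red mark at (497,315). It needs about 6° more, then I back away toward −x and up.

```bash
python3 -m inch '[[0.003,0.0012,0,0,0,-2,0],[0.006,0.0023,0,0,0,-4,0],[0.008,0.0029,0,0,0,-5,0],[0.0092,0.0033,0,0,0,-6,0],[0.0092,0.0033,0,0,0,-6,0],[0.0092,0.0033,0,0,0,-6,0],[0.003,0.0028,0,0,0,-6,0],[-0.01,0.0016,0,0,0,-6,0],[-0.03,0,0,0,0,-6,0],[-0.03,0,0.05,0,0,-6,0],[-0.03,0,0.11,0,0,-6,0],[-0.06,0,0.16,0,0,-6,0],[-0.1,0,0.2,0,0,-6,0],[-0.1,0,0.2,0,0,-6,0]]'; python3 - <<'E'
from h import *
report()
im,d=camera("scene"); cv2.imwrite("pics/s3.png",cv2.resize(im[130:270,210:400],None,fx=4,fy=4,interpolation=cv2.INTER_CUBIC)[:,:,::-1])
im,back,f,H,S,V=look()
cv2.imwrite("pics/t3.png",cv2.resize(im[120:270,270:440],None,fx=4,fy=4,interpolation=cv2.INTER_CUBIC)[:,:,::-1])
b,e=azim(back(f((H>95)&(H<130)&(S>120)&(V>60)),.048)); print(b,az(b-C),az(e))
E
```

```text
time_s: 9.15
position: [0.377, 0.0221, 0.4034]
eef_rot: [0.999, 0.039, 0.001, -0.001]
wrist_force: [0.7, 0.7, -0.7]
grip_width: -0.001
grip_force: 0.0
9.15 [0.377  0.0221 0.4034] F [ 0.7  0.7 -0.7]
top pointer_tip 0.79 [0.5021 0.0589 0.0289] az 96.1 r 0.124
top pointer_tip 0.66 [ 0.4964 -0.1861  0.0076] az -98.8 r 0.123
top bar_push 0.81 [0.5063 0.0264 0.0396] az 95.7 r 0.091
top bar_push 0.61 [ 0.508  -0.3722 -0.0014] az -91.4 r 0.308
top red_mark 0.6 [0.5056 0.0544 0.0116] az 94.6 r 0.119
scene pointer_tip 0.77 [0.5052 0.0582 0.022 ] az 94.7 r 0.123
scene bar_push 0.6 [0.5075 0.0288 0.0382] az 94.8 r 0.094
scene red_mark 0.47 [0.5026 0.0581 0.014 ] az 95.9 r 0.123
[0.50861238 0.00747118] 95.30873024179803 95.1671543124688
```

View pics/t3.png

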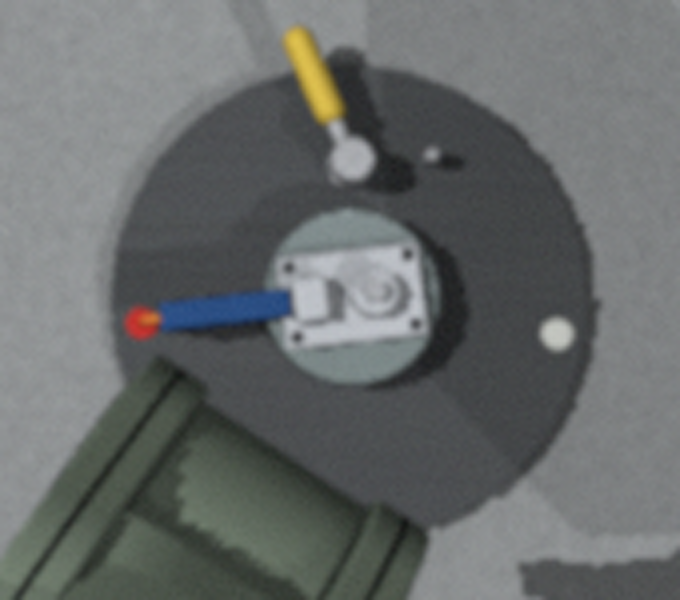

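The orange tip at crop (150,318) lies on the red mark at (142,323); the arm is at 95.2° and red at about 94.8°. The lever is still open, with its grip from (295,35) to (335,115) and its hub at (352,158). Next I move over to the lever.

```bash
python3 -m inch '[[0.02,-0.003,0,0,0,10,0],[0.04,-0.006,0,0,0,20,0],[0.06,-0.009,0,0,0,30,0],[0.085,-0.012,0,0,0,40,0],[0.11,-0.015,0,0,0,50,0],[0.135,-0.018,0,0,0,60,0],[0.16,-0.021,0,0,0,70,0],[0.185,-0.025,0,0,0,80,0],[0.21,-0.03,0,0,0,90,0],[0.235,-0.034,0,0,0,100,0],[0.252,-0.034,0,0,0,107,0],[0.252,-0.034,-0.05,0,0,107,0],[0.252,-0.034,-0.1,0,0,107,0],[0.252,-0.034,-0.14,0,0,107,0],[0.252,-0.034,-0.14,0,0,107,0]]'; python3 - <<'E'
from h import *
im,d=camera("scene"); cv2.imwrite("pics/s4.png",cv2.resize(im[130:270,210:400],None,fx=4,fy=4,interpolation=cv2.INTER_CUBIC)[:,:,::-1])
for n in ("lever_push","lever_pivot","pointer_tip"):
  for q in spot_point("scene",n)[:2]: print(n,q["p"],w("scene",q["at"]).round(4))
P=np.array([.593,-.0675])
p0=get_state()["position"][:2]; a=np.radians(21.8); u=np.array([np.cos(a),np.sin(a)]); n=np.array([-u[1],u[0]]); print("radial,offset",(p0-P)@u,(p0-P)@n)
E
```

```text
time_s: 11.52
position: [0.6302, -0.012, 0.2593]
eef_rot: [0.563, 0.826, -0.001, -0.002]
wrist_force: [0.5, -0.2, 0.4]
grip_width: -0.003
grip_force: 0.0
lever_push 0.58 [ 0.6412 -0.0472  0.0351]
lever_pivot 0.84 [ 0.5898 -0.0696  0.035 ]
pointer_tip 0.97 [0.5055 0.0589 0.0239]
pointer_tip 0.43 [0.5189 0.3652 0.0027]
radial,offset 0.05612283121320198 0.03738367674439957
```

View pics/s4.png

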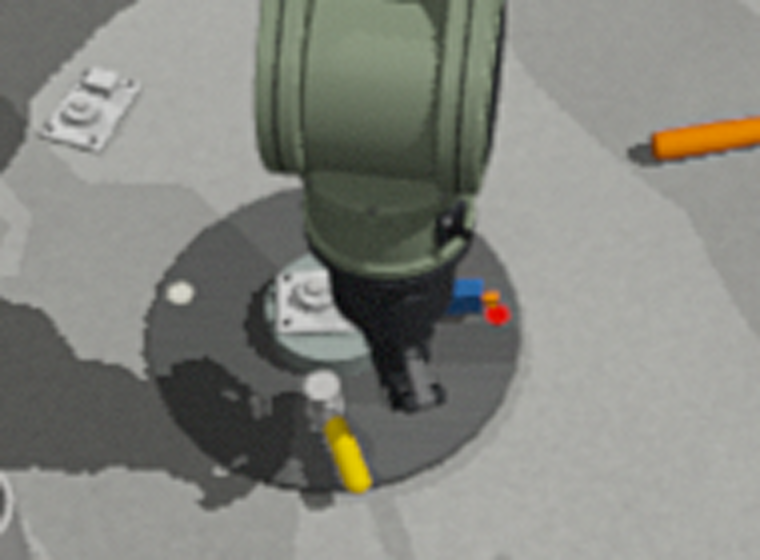

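The fingertips at (415,395) are clear to the right (+y) of the yellow grip. The pointer still covers the red mark, given the tip's extra height. I'll descend and compute the lever arc.

```bash
python3 -m inch '[[0,0,-0.03,0,0,0,0],[0,0,-0.05,0,0,0,0],[0,0,-0.057,0,0,0,0],[0,0,-0.057,0,0,0,0]]'; python3 - <<'E'
from h import *
P=np.array([.592,-.0685]); p0=get_state()["position"][:2]; print(p0)
for th,s in [(22,.030),(22,.024),(22,.020)]+[(t,.020) for t in (18,13,8,3,-2,-7,-12,-17,-22,-27,-32,-37,-42,-46,-50,-53,-56,-58,-60,-62,-64,-66,-68)]:
    a=np.radians(th); u=np.array([np.cos(a),np.sin(a)]); n=np.array([-u[1],u[0]]); print((P+.054*u+s*n-p0).round(4).tolist(),th-22)
E
```

```text
time_s: 12.22
position: [0.6309, -0.0119, 0.2049]
eef_rot: [0.563, 0.826, -0.0, 0.0]
wrist_force: [0.4, -0.5, -0.1]
grip_width: 0.004
grip_force: 0.0
[ 0.63092427 -0.01192265]
[-0.0001, -0.0085] 0
[0.0022, -0.0141] 0
[0.0037, -0.0178] 0
[0.0063, -0.0209] -4
[0.0092, -0.0249] -9
[0.0118, -0.0293] -14
[0.014, -0.0338] -19
[0.0157, -0.0385] -24
[0.0171, -0.0433] -29
[0.0181, -0.0482] -34
[0.0186, -0.0532] -39
[0.0186, -0.0583] -44
[0.0183, -0.0633] -49
[0.0175, -0.0682] -54
[0.0162, -0.0731] -59
[0.0146, -0.0778] -64
[0.013, -0.0815] -68
[0.0111, -0.0851] -72
[0.0095, -0.0877] -75
[0.0079, -0.0902] -78
[0.0067, -0.0918] -80
[0.0054, -0.0933] -82
[0.0041, -0.0949] -84
[0.0027, -0.0963] -86
[0.0013, -0.0978] -88
[-0.0002, -0.0992] -90
```

```bash
python3 -m inch '[[0,-0.0085,-0.001,0,0,0,0],[0.0022,-0.0141,-0.001,0,0,0,0],[0.0037,-0.0178,-0.001,0,0,0,0],[0.0063,-0.0209,-0.001,0,0,-4,0],[0.0092,-0.0249,-0.001,0,0,-9,0],[0.0118,-0.0293,-0.001,0,0,-14,0],[0.014,-0.0338,-0.001,0,0,-19,0],[0.0157,-0.0385,-0.001,0,0,-24,0],[0.0171,-0.0433,-0.001,0,0,-29,0],[0.0181,-0.0482,-0.001,0,0,-34,0],[0.0186,-0.0532,-0.001,0,0,-39,0],[0.0186,-0.0583,-0.001,0,0,-44,0],[0.0183,-0.0633,-0.001,0,0,-49,0],[0.0175,-0.0682,-0.001,0,0,-54,0],[0.0162,-0.0731,-0.001,0,0,-59,0],[0.0146,-0.0778,-0.001,0,0,-64,0],[0.013,-0.0815,-0.001,0,0,-68,0],[0.0111,-0.0851,-0.001,0,0,-72,0],[0.0111,-0.0851,-0.001,0,0,-72,0]]'; python3 - <<'E'
from h import *
im,d=camera("scene"); cv2.imwrite("pics/s5.png",cv2.resize(im[130:270,210:400],None,fx=4,fy=4,interpolation=cv2.INTER_CUBIC)[:,:,::-1])
for n in ("lever_push","lever_pivot","pointer_tip"):
  for q in spot_point("scene",n)[:2]:
    X=w("scene",q["at"]); print(n,q["p"],X.round(4),az(X[:2]-[.592,-.0685]))
E
```

```text
time_s: 14.6
position: [0.642, -0.097, 0.2038]
eef_rot: [0.941, 0.338, 0.0, -0.0]
wrist_force: [0.1, 0.0, 0.6]
grip_width: -0.001
grip_force: 0.3
lever_pivot 0.82 [ 0.5914 -0.065   0.0336] 100.42380117095708
pointer_tip 0.55 [0.5074 0.0586 0.0238] 123.65087266280241
```

View pics/s5.png

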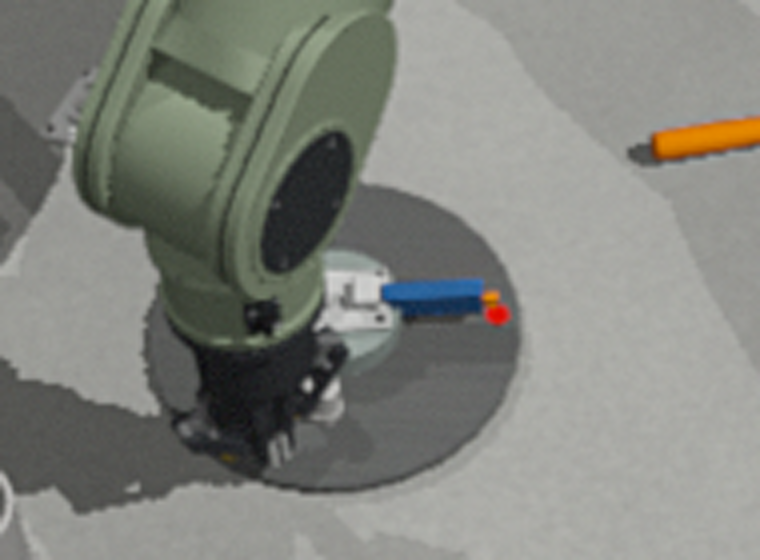

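The gripper hides the lever, with a little yellow showing at (230,455), and it is turning. The pointer has not moved. I'll continue to −62° and check the wrist force.

```bash
python3 -m inch '[[-0.0016,-0.0026,0,0,0,-3,0],[-0.0032,-0.0051,0,0,0,-6,0],[-0.0044,-0.0067,0,0,0,-8,0],[-0.0057,-0.0082,0,0,0,-10,0],[-0.007,-0.0098,0,0,0,-12,0],[-0.007,-0.0098,0,0,0,-12,0]]'
```

```text
time_s: 15.55
position: [0.6348, -0.107, 0.2037]
eef_rot: [0.971, 0.237, -0.0, 0.0]
wrist_force: [1.8, 1.1, 0.7]
grip_width: -0.002
grip_force: 0.6
```

```bash
python3 -m inch '[[-0.0007,-0.0007,0,0,0,-1,0],[-0.0014,-0.0014,0,0,0,-2,0],[-0.0014,-0.0014,0,0,0,-2,0]]'
```

```text
time_s: 15.92
position: [0.6335, -0.1083, 0.2037]
eef_rot: [0.975, 0.22, -0.0, 0.0]
wrist_force: [1.7, 1.7, 0.7]
grip_width: -0.002
grip_force: 1.0
```

```bash
python3 -m inch '[[-0.0007,-0.0007,0,0,0,-1,0],[-0.0014,-0.0014,0,0,0,-2,0],[-0.0014,-0.0014,0,0,0,-2,0]]'
```

```text
time_s: 16.3
position: [0.6326, -0.1092, 0.2038]
eef_rot: [0.979, 0.203, 0.001, -0.0]
wrist_force: [8.0, 4.1, -2.3]
grip_width: -0.003
grip_force: 4.4
```

```bash
python3 -m inch '[[-0.0007,-0.0007,0,0,0,-1,0],[-0.0007,-0.0007,0,0,0,-1,0]]'
```

```text
time_s: 16.55
position: [0.6323, -0.1095, 0.2039]
eef_rot: [0.981, 0.195, 0.002, -0.0]
wrist_force: [12.9, 4.8, -3.9]
grip_width: 0.0
grip_force: 6.7
```

The force rises to 14 N with no motion, so the lever is at its stop. I'll back off outward, go up, and check.

```bash
python3 -m inch '[[0.005,0.002,0,0,0,0,0],[0.018,0.008,0,0,0,0,0],[0.036,0.015,0,0,0,0,0],[0.036,0.015,0.05,0,0,0,0],[0.036,0.015,0.11,0,0,0,0],[0.02,0.05,0.17,0,0,0,0],[0,0.1,0.2,0,0,0,0],[-0.04,0.15,0.2,0,0,0,0],[-0.08,0.2,0.2,0,0,0,0],[-0.12,0.25,0.2,0,0,0,0],[-0.15,0.3,0.2,0,0,0,0],[-0.19,0.34,0.2,0,0,0,0],[-0.19,0.34,0.2,0,0,0,0],[-0.19,0.34,0.2,0,0,0,0]]'; python3 - <<'E'
from h import *
report()
im,back,f,H,S,V=look()
cv2.imwrite("pics/t6.png",cv2.resize(im[80:300,150:510],None,fx=2.2,fy=2.2,interpolation=cv2.INTER_CUBIC)[:,:,::-1])
red=back(f((S>150)&((H<5)|(H>174))&(V>80)),.012).mean(0)
b,e=azim(back(f((H>95)&(H<130)&(S>120)&(V>60)),.048)); print("blue",az(b-C),az(e),"red",az(red-C))
y,ey=azim(back(f((H>20)&(H<35)&(S>130)&(V>80)),.043)); print("yellow",y,az(y-[.592,-.0685]),az(ey))
spots("top",["wheel_a","wrench","spare_baseplate","cup","screwdriver"])
E
```

```text
time_s: 18.3
position: [0.4416, 0.2294, 0.4038]
eef_rot: [0.981, 0.195, 0.0, 0.0]
wrist_force: [1.2, 0.4, -0.7]
grip_width: 0.005
grip_force: 0.0
18.3 [0.4416 0.2294 0.4038] F [ 1.2  0.4 -0.7]
top pointer_tip 0.75 [0.5043 0.0552 0.0226] az 95.3 r 0.12
top bar_push 0.61 [0.5036 0.0588 0.0257] az 95.4 r 0.124
top bar_push 0.56 [0.5055 0.0262 0.0399] az 96.2 r 0.091
top red_mark 0.37 [0.5042 0.0537 0.0116] az 95.4 r 0.119
scene pointer_tip 0.97 [0.5048 0.0581 0.023 ] az 94.9 r 0.123
scene bar_push 0.8 [0.5076 0.0279 0.0362] az 94.7 r 0.093
scene red_mark 0.57 [0.5041 0.0607 0.0162] az 95.1 r 0.126
blue 95.22125009990195 95.0861460235667 red 94.86236636940863
yellow [ 0.61425878 -0.1169634 ] -65.3311344185223 -66.73285976776494
top wheel_a [([0.5871, 0.3561, 0.0024], 0.97)]
top wrench [([0.5054, -0.3713, -0.0012], 0.94), ([0.5119, -0.0642, 0.0022], 0.61)]
top spare_baseplate [([0.2941, -0.2931, 0.0043], 0.93)]
top cup [([0.7159, -0.2868, 0.0003], 0.63)]
top screwdriver [([0.3128, 0.2824, 0.001], 0.89), ([0.5958, -0.0687, 0.0399], 0.4), ([0.5081, 0.0274, 0.0423], 0.25)]
```

View pics/t6.png

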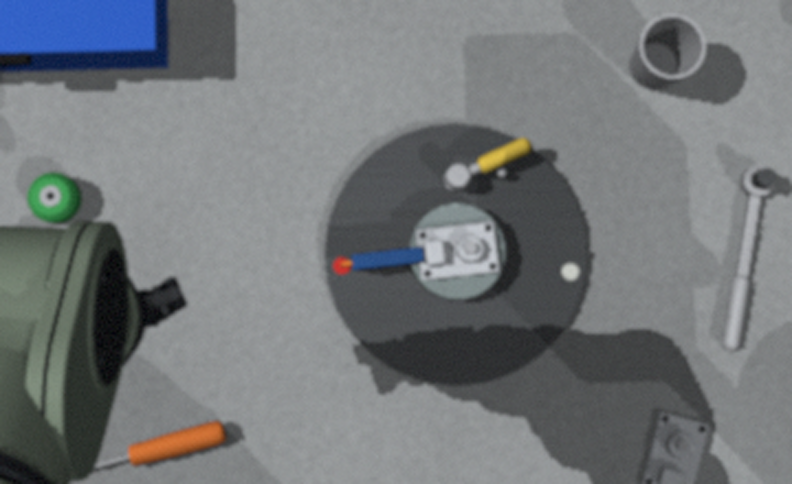

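The pointer at (345,264) lies on the red mark. The lever, with its grip at (503,155) and an azimuth of −66.7°, rests against its pin at (502,174). The loose things that show are in their places, and the robot is clear.

```bash
python3 -c "
from workcell import env
print(env.job_done())"
```

```text
the job is handed in; nothing more can be done
None
```

I handed the job in with the pointer on the red mark (about 1 mm off by my measurement), the lock lever at its stop and the arm clear; two of the three wheels were hidden from the last top view, so I did not re-check those.

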